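Nest hat-shaped heat sinks up and down in a tray

ROBOT

A 6-joint arm with a two-finger parallel gripper is mounted at the origin on the work surface. World frame = base frame: x ahead of the robot, y to its left, z up, the work surface at z = 0. Lengths are in m, angles in rad, forces in N, time in s.
With the tool pointing down it reaches from about 0.325 to 0.9 m from the base axis. Payload 6.1 kg.
Tool frame: the origin (TCP) lies on the centre line of the jaws, within the pads' length; the fingertips stand 8 mm ahead of it and the grasp point (between the pads) lies 11 mm behind it; z points along the fingers, y is the direction in which the jaws open and shut (so a half turn about z gives the same grasp; the last joint's range is limited). The gripper opens to 87 mm and grips with 3 to 60 N. Pads are 19 mm wide; open, the fingers measure 117 mm over their backs; the gripper's body (75 mm by 190 mm) begins 51 mm behind the grasp point.
Start: joints at [-1.344, 0.22, 1.526, -0, 1.395, -0.126], TCP at [0.216, -0.587, 0.231] pointing down, gripper open.
Joint ranges: [-2.98, 2.98], [-0.91, 2.08], [0.09, 2.57], [-1.24, 4.39], [0.2, 2.65], [-2.68, 2.68]. Speed limits (rad/s): [2.57, 2.57, 3.01, 3.14, 3.14, 3.14].

INTERFACE

Orientations are given as [roll, pitch, yaw] about the fixed x, y, z axes, in that order (R = Rz(yaw) Ry(pitch) Rx(roll)).
In Python, from workcell import robot gives the robot as it stands.
- The arm moves only by the tool apply_moves, never from a script. Its argument "increments" is a list that holds one entry, the list of rows, each a list of 6 numbers: the shift along the tool's x, y, z each as a share of 1 m, from -1 to 1, then the turn, a rotation vector about the tool's x, y, z each as a share of 90 degrees, from -1 to 1. In form: [[[x, y, z, ax, ay, az], ...]]. A call has 1 to 8 rows; each row is the pose to reach, as a shift and turn from the pose commanded when the call began, along the tool's axes at that moment; what a row does not reach only later rows make up. A row lasts 1/10 s, in which the tool goes at most 50 mm and 8.59 degrees, less where a joint would pass 70% of its speed; a pose out of reach is approached as far as the arm can. A call with a number of a shift or a turn outside -1 to 1 is refused whole. A call with a gripper value outside its range is refused whole. "claw" is the closure, from 0 (fully open) to 1 (shut), set as the call begins (left out, the last holds). The fingers move at their own pace and stop on an object; "grip_force" is the grip in N (left out, the last holds). Time passes only in rows, so rows that repeat a pose let the fingers close. It gives the time, the measured TCP pose, the force and the opening at its end, in the units of the state.
- robot.observe(): the state, without advancing time (a new reading comes with each control period).
- robot.capture(name): name is "scene" or "top" or "wrist"; returns a dict with "img" (400x640x3 uint8, red, green, blue), "vertical_fov" (degrees; the focal length in pixels is half the picture's height over the tangent of half this angle, whatever the lens; pixels are square), "cx", "cy" (the principal point, pixels), "R" (3x3) and "t" (3): a world point X has camera coordinates R X + t; the wrist camera has in their place "T_tool_cam" (4x4, takes a point from camera to tool coordinates, whose origin is the TCP and whose axes are the flange's). Camera axes: x right, y down, z forward; pixel columns grow to the right and rows downward; lengths in m; the calibration is good to about 2 mm. The wrist camera is an equidistant fisheye: a pixel r from the principal point sees the ray r / f radians off the axis. A picture is of the moment at which its call begins: read the wrist's pose just before it. There is no depth.
- robot.hand_in(): hands the job in, once; it reports no verdict.
The state is a dict: "t": time; "qpos": joint angles; "joint_velocities": joint speeds; "joint_efforts": joint torques, N m; "tcp_pos": TCP position; "tcp_rot": TCP orientation; "ft_force": force on the tool from outside, world axes, zero at the start; "moment": the same for the moment, N m; "finger_gap": opening from 0.0 (shut) to 1.0 (fully open).
Only numpy, scipy, OpenCV 4.12 (cv2) and the standard library are available. Lean on these libraries where they do the work, as an engineer would, in place of code of your own. Each camera call takes 0.05 s, during which the arm holds its last target.

TASK

Finish packing the row of three blue-hubbed, hat-shaped heat sinks in the black tray: first set the loose hub-up one on the empty grey end mark, then set the hub-down one (copper face up) on the orange middle mark, its hub standing on the tray floor between the other two so that the row packs closely. Each stays the way up it is now and is set down, not dropped; the one already packed must stay in its place.

Things in the scene. Friction and masses are not known exactly. Their poses are not given: they have to be found in the camera images.
- tray: Fixed black open tray, 200 (x) by 94 mm (y), 14 high; floor 4, walls 5 thick. Origin: centre of its underside, on the bench, z up. Row of flush floor marks at y = 0: grey at x = -55 mm (packed_hat stands there), orange at x = 0 (for hat_down), grey at x = +55 (empty, for hat_up). The middle hat has about 8 mm to spare on each side; once it stands, no end hat can go in from above.
- packed_hat: Aluminium hat-shaped heat sink, 0.12 kg: bright flange 64 mm across, 8 mm thick, with a solid blue dark-ringed hub 30 mm across, 40 mm long; 48 mm tall. Stands loose in the tray on its -x mark, hub up. Origin: centre of its underside (the flange's flat face), z up.
- hat_up: Aluminium hat-shaped heat sink, 0.12 kg: bright flange 64 mm across, 8 mm thick, with a solid blue dark-ringed hub 30 mm across, 40 mm long; 48 mm tall. Stands on the bench hub up (from above a blue disc in a bright ring). Origin: centre of its underside (the flange's flat face), z up; the hub spans 8 to 48 mm above it. Round: yaw is free.
- hat_down: Aluminium hat-shaped heat sink, 0.12 kg: bright flange 64 mm across, 8 mm thick, with a solid blue dark-ringed hub 30 mm across, 40 mm long; 48 mm tall. Stands on the bench on its hub, flange on top (from above a bright disc with a copper face). Origin: centre of its underside (the hub's end), z up; the flange spans 40 to 48 mm above it. Round: yaw is free.
There are look-alikes about, which are no part of the job. Leave any purple or turquoise look-alike of the hat_up alone.

How it is judged:
By the outcome, as a careful person would: the job done as asked, in the order asked, and still so for the second after the job is handed in, with the robot touching nothing.
It also fails if it takes over 58 s, if anything falls off the work surface, if the arm or the gripper's body presses on something with over 40 N, if the wrist force passes 120 N, or if a joint passes its speed limit or range.

## Working session

There is one attempt and no reset: what is moved stays moved. The work goes in short steps, Python scripts to look and compute and a tool call to move; the robot and the scene stay as the last step left them, time stands still between calls to the robot, and variables do not carry over. Pictures are saved under pics/ and viewed, and the job is handed in when it is done.

Besides the shell and the picture viewer there is one more tool, called as name(argument=value, ...) on one line, values as JSON. apply_moves: Moves the arm, as the interface text tells. Its arguments: {"type":"object","properties":{"increments":{"type":"array"},"claw":{"type":"number"},"grip_force":{"type":"number"}},"required":["increments"]}

```bash
ls; mkdir -p pics; python3 - <<'E'
from workcell import robot
import cv2,pickle
print(robot.observe())
for n in("scene","top","wrist"):
    c=robot.capture(n); cv2.imwrite(f"pics/{n}0.png",c["img"][:,:,::-1]); pickle.dump(c,open(f"{n}0.pkl","wb"))
    print(n,{k:v for k,v in c.items() if k!="img"})
E
```

```text
pics
{'t': 0.0, 'qpos': array([-1.34411188e+00,  2.21216936e-01,  1.52760223e+00, -1.74924362e-05,
        1.39472176e+00, -1.26110869e-01]), 'joint_velocities': array([0.00108103, 0.00107288, 0.00103061, 0.00015497, 0.00090781,
       0.0001808 ]), 'joint_efforts': array([-1.20692497e-03, -4.94621265e+01, -3.87368524e+01,  6.98348042e-02,
        5.75193751e-02, -1.75386808e-04]), 'tcp_pos': array([ 0.21579807, -0.58591416,  0.22944765]), 'tcp_rot': array([-3.13965769e+00, -2.27968003e-04,  3.52798180e-01]), 'ft_force': array([-0.53578111, -0.77017679,  0.55695407]), 'moment': array([-0.01879396, -0.05120966,  0.00945887]), 'finger_gap': 1.0026790598348427}
scene {'vertical_fov': 50.795952205923264, 'cx': 319.65035086404447, 'cy': 201.72958360759657, 'R': array([[ 0.28400817,  0.95880409, -0.00583692],
       [ 0.62689901, -0.19029357, -0.7555038 ],
       [-0.72549086,  0.21091009, -0.65511827]]), 't': array([-0.08632546, -0.33081761,  1.28183168])}
top {'vertical_fov': 48.90945623697152, 'cx': 315.8068829742221, 'cy': 199.47928837739715, 'R': array([[-0.02112342, -0.99964743, -0.01608763],
       [-0.97991789,  0.02389242, -0.19796483],
       [ 0.19827941,  0.01158286, -0.9800771 ]]), 't': array([-0.07271567,  0.55725913,  0.86597943])}
wrist {'vertical_fov': 65.70646984690485, 'cx': 326.11606027855163, 'cy': 196.0755046909612, 'T_tool_cam': array([[ 5.14136619e-04, -9.64055591e-01, -2.65700119e-01,
         7.15874858e-02],
       [ 9.99999839e-01,  4.31494757e-04,  3.69407445e-04,
         5.92591978e-04],
       [-2.41481105e-04, -2.65700266e-01,  9.64055657e-01,
        -1.54009627e-01],
       [ 0.00000000e+00,  0.00000000e+00,  0.00000000e+00,
         1.00000000e+00]])}
```

View pics/scene0.png

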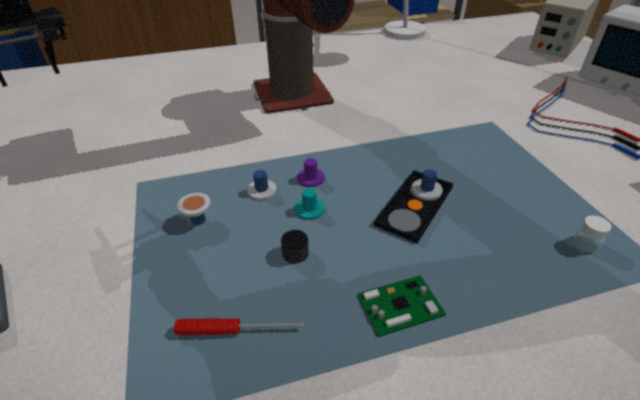

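View pics/top0.png

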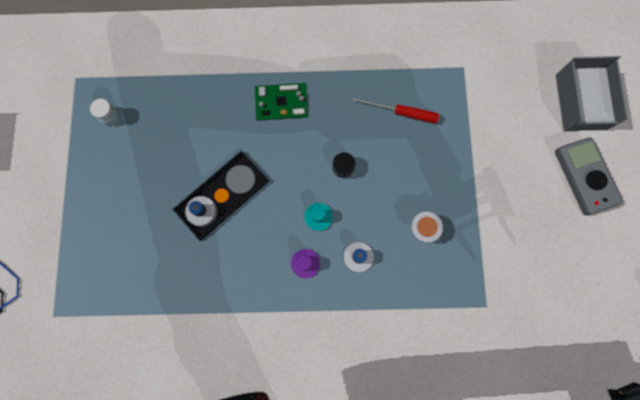

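View pics/wrist0.png

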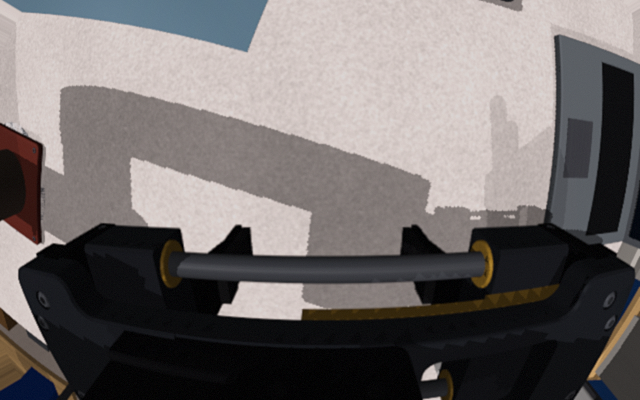

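Candidates in the top view are: blue-hub bright-ring hat at (360,257), purple at (306,263), turquoise at (319,216), packed hat at (200,210), black knob at (344,165), white bottle at (103,110) and copper-faced disc at (427,227). I choose (360,257) as hat_up and (427,227) as hat_down. The tray is at about (222,195), with its empty grey mark at (240,179). Next I check the choice in a crop and measure.

```bash
cat > h.py <<'E'
import numpy as np,cv2,pickle
from scipy.spatial.transform import Rotation as Ro
def f(c): return 200/np.tan(np.radians(c["vertical_fov"]/2))
def plane(c,uv,z,pose=None):
    """pose=(tcp_pos,tcp_rot) for the wrist camera"""
    uv=np.atleast_2d(uv).astype(float); F=f(c)
    d=np.c_[(uv[:,0]-c["cx"])/F,(uv[:,1]-c["cy"])/F,np.ones(len(uv))]
    if pose is None:
        R=c["R"].T; o=-R@c["t"]
    else:
        r=np.hypot(d[:,0],d[:,1]); s=np.where(r>1e-9,np.sin(r)/np.maximum(r,1e-9),1)
        d=np.c_[d[:,0]*s,d[:,1]*s,np.cos(r)]
        T=c["T_tool_cam"]; Rt=Ro.from_euler("xyz",pose[1]).as_matrix()
        R=Rt@T[:3,:3]; o=np.array(pose[0])+Rt@T[:3,3]
    w=d@R.T
    return (o+w*((z-o[2])/w[:,2])[:,None])[:,:2]
def hsv(c): return cv2.cvtColor(c["img"],cv2.COLOR_RGB2HSV)
def blobs(m,amin=20):
    n,l,s,ce=cv2.connectedComponentsWithStats(m.astype(np.uint8))
    return [(s[i],ce[i],l==i) for i in range(1,n) if s[i,4]>=amin]
def circ(P):
    A=np.c_[2*P,np.ones(len(P))]; x=np.linalg.lstsq(A,(P**2).sum(1),rcond=None)[0]
    return x[:2],np.sqrt(x[2]+x[:2]@x[:2])
def edge(m):
    k=max(cv2.findContours(m.astype(np.uint8),cv2.RETR_EXTERNAL,cv2.CHAIN_APPROX_NONE)[0],key=len)
    return k[:,0,:].astype(float)
E
python3 - <<'E'
from h import *
for n in("top","scene"):
    c=pickle.load(open(n+"0.pkl","rb")); H=hsv(c); h,s,v=[H[...,i].astype(int) for i in range(3)]
    print(n)
    blue=(h>100)&(h<125)&(s>140)
    copper=((h<14))&(s>90)&(v>90)
    orange=(h>8)&(h<20)&(s>200)
    white=(s<45)&(v>120); grey=(s<45)&(v>70)&(v<150)
    for nm,m in(("blue",blue),("copper",copper),("orange",orange),("white",white),("grey",grey)):
        for st,ce,_ in blobs(m,25):
            if 100<ce[0]<500 and 90<ce[1]<300 and st[4]<3000: print(nm,st,ce.round(1))
c=pickle.load(open("top0.pkl","rb"))["img"][:,:,::-1]
a=cv2.resize(c[140:290,160:460],None,fx=2.6,fy=2.6,interpolation=cv2.INTER_CUBIC); cv2.imwrite("pics/crop0.png",a)
E
```

```text
top
blue [190 202  14  13 105] [196.6 208.2]
blue [354 250  12  12  93] [359.5 255.6]
copper [395 105  43  18 352] [416.6 113.4]
copper [418 217  19  20 295] [427.1 226.3]
orange [214 188  16  15 173] [221.2 195. ]
white [259  87   6   8  47] [261.4  90.6]
white [293 108  11   6  55] [298.1 110.8]
white [186 197  28  28 349] [199.5 211.8]
white [411 211  32  32 461] [426.  226.7]
white [343 242  30  31 562] [357.4 257. ]
grey [259  87   7   9  32] [262.1  91.2]
grey [297  92   7   9  30] [299.8  95.6]
grey [ 91  99  23  25 121] [106.1 114. ]
grey [352  98  47  15 154] [374.1 103.5]
grey [293 108  12   7  32] [298.1 111.3]
grey [226 165  29  29 653] [239.8 178.8]
grey [185 196  31  30 283] [203.8 210.4]
grey [432 213  12  29  47] [439.3 227.8]
grey [351 242  23  30 152] [366.4 257. ]
scene
blue [254 171  13  19 120] [259.8 178.4]
blue [422 170  15  20 146] [428.7 178.1]
copper [183 196  21  14 220] [193.1 202.5]
orange [407 199  16  11 129] [414.8 204.3]
white [251 180  26  18 198] [266.5 190.6]
white [413 180   8   6  31] [416.9 182.6]
white [419 183  23  15 151] [432.8 191.8]
white [177 192  34  23 339] [194.1 203.1]
white [364 289  15   9  83] [371.1 293.3]
grey [318 122 322 124 490] [492.7 163.7]
grey [125 152 192 248 475] [172.1 238.3]
grey [412 179  31  21 342] [425.7 190.6]
grey [247 180  30  20 270] [260.3 191.8]
grey [177 192  34  25 189] [191.9 208.7]
grey [389 209  32  22 544] [404.2 219.6]
grey [421 286   5   8  26] [423.2 288.7]
grey [364 289  15  10  59] [370.9 294.2]
```

View pics/crop0.png

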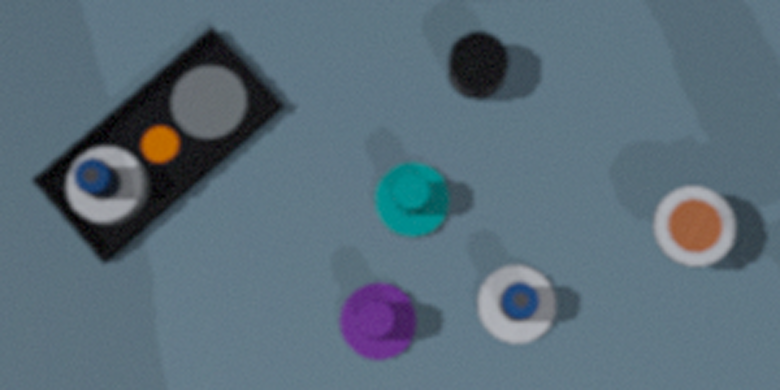

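The crop confirms it: a blue disc in a bright ring (hat_up) at full-frame (359,257), the copper-faced disc (hat_down) at (427,227), purple and turquoise beside them. Now the coordinates.

```bash
python3 - <<'E'
from h import *
from workcell import robot
def rim(c,box,z,lo):
    x,y,w,hh=box; H=hsv(c); h,s,v=[H[...,i].astype(int) for i in range(3)]
    # not mat-coloured: mat hue ~ 100, s ~ 60-110
    m=lo(h,s,v); mm=np.zeros_like(m); mm[y:y+hh,x:x+w]=m[y:y+hh,x:x+w]
    b=max(blobs(mm),key=lambda q:q[0][4]); k=cv2.convexHull(edge(b[2]).astype(np.float32))[:,0]
    (u0,v0),_,_=cv2.fitEllipse(k); P=plane(c,k,z); ct,r=circ(P)
    return (u0,v0),ct.round(4),round(r*1e3,1)
T=pickle.load(open("top0.pkl","rb"));S=pickle.load(open("scene0.pkl","rb"))
br=lambda h,s,v:(s<48)&(v>95)
print("up flange top",rim(T,(338,238,42,40),.008,br),"scene",rim(S,(243,176,40,28),.008,br))
print("up hub blue top",plane(T,[359.8,255.6],.048))
print("down top",rim(T,(405,205,45,45),.048,lambda h,s,v:((s<48)|(h<15))&(v>95)),"scene",rim(S,(172,188,42,25),.048,lambda h,s,v:((s<48)|(h<15))&(v>130)))
print("grey",rim(T,(222,160,36,36),.004,lambda h,s,v:(v>70)),"scene",rim(S,(385,205,38,30),.004,lambda h,s,v:(s<60)&(v>70)))
print("orange",plane(T,[221.2,195],.004),plane(S,[414.8,204.3],.004))
print("packed",rim(T,(182,193,38,36),.012,br),"scene",rim(S,(408,175,40,32),.012,br))
c=T;H=hsv(c);m=(H[...,2]<60)
b=[q for q in blobs(m,500) if 170<q[1][0]<280 and 150<q[1][1]<245][0]
print(b[0]); 
rect=cv2.minAreaRect(plane(T,edge(b[2]),.012).astype(np.float32)*1000);print("tray rect mm",rect)
for n,p in (("turq base",[319,216]),("purple",[306,263]),("knob",[344,165])):print(n,plane(T,p,.02))
E
```

```text
up flange top ((358.24407958984375, 256.59246826171875), array([ 0.4381, -0.1731]), np.float64(33.1)) scene ((261.8300476074219, 188.95751953125), array([ 0.4404, -0.1719]), np.float64(34.0))
up hub blue top [[ 0.43708847 -0.17317226]]
down top ((426.70050048828125, 226.6027374267578), array([ 0.4941, -0.3143]), np.float64(33.4)) scene ((193.65249633789062, 202.564697265625), array([ 0.4919, -0.3133]), np.float64(32.4))
grey ((239.7902069091797, 178.84010314941406), array([0.6173, 0.0846]), np.float64(32.5)) scene ((404.09619140625, 219.66171264648438), array([0.6153, 0.0856]), np.float64(31.8))
orange [[0.58110517 0.12553756]] [[0.57967869 0.12694809]]
packed ((199.82235717773438, 210.384033203125), array([0.5462, 0.17  ]), np.float64(32.8)) scene ((426.88262939453125, 188.48373413085938), array([0.5474, 0.1701]), np.float64(33.0))
[ 173  152   96   88 2144]
tray rect mm ((580.0711059570312, 123.58600616455078), (96.295654296875, 198.6771697998047), 41.23374557495117)
turq base [[ 0.52601401 -0.09107567]]
purple [[ 0.42604327 -0.06131681]]
knob [[ 0.63872129 -0.1488492 ]]
```

```bash
cat >> h.py <<'E'
def go(robot,x,y,z,yaw_deg):
    o=robot.observe(); R=Ro.from_euler("xyz",o["tcp_rot"]); Rd=Ro.from_euler("xyz",[np.pi,0,np.radians(yaw_deg)])
    s=R.inv().apply(np.array([x,y,z])-o["tcp_pos"]); w=np.degrees((R.inv()*Rd).as_rotvec())/90
    print("t",o["t"],"tcp",o["tcp_pos"].round(4),np.degrees(o["tcp_rot"]).round(2),"F",o["ft_force"].round(2),"gap",round(o["finger_gap"]*87,1))
    print("shift",s.round(4),"turn",w.round(4))
E
python3 - <<'E'
from h import *
from workcell import robot
go(robot,.4385,-.173,.18,130)
E
```

```text
t 0.15 tcp [ 0.2159 -0.586   0.2297] [-1.7991e+02 -1.0000e-02  2.0220e+01] F [-0.39 -0.55 -0.24] gap 87.2
shift [ 0.3517 -0.3106  0.0502] turn [-5.0000e-04 -1.0000e-03 -1.2198e+00]
```

apply_moves(increments=[[[0.04,-0.03,0,0,0,-0.09],[0.08,-0.07,0.01,0,0,-0.18],[0.12,-0.105,0.02,0,0,-0.27],[0.16,-0.14,0.02,0,0,-0.36],[0.2,-0.175,0.03,0,0,-0.45],[0.24,-0.21,0.03,0,0,-0.54],[0.28,-0.24,0.04,0,0,-0.63],[0.31,-0.275,0.045,0,0,-0.72]]])

```text
t: 0.95
tcp_pos: [0.4053, -0.2361, 0.1876]
tcp_rot: [3.141, 0.0, 1.489]
ft_force: [1.7, -0.5, -1.2]
finger_gap: 1.001
```

```bash
python3 - <<'E'
from h import *
from workcell import robot
go(robot,.4385,-.173,.18,130)
E
```

```text
t 0.95 tcp [ 0.4053 -0.2361  0.1876] [1.7996e+02 1.0000e-02 8.5330e+01] F [ 1.71 -0.54 -1.16] gap 87.1
shift [0.0656 0.028  0.0076] turn [ 4.000e-04  3.000e-04 -4.963e-01]
```

apply_moves(increments=[[[0.02,0.01,0,0,0,-0.09],[0.04,0.015,0,0,0,-0.18],[0.055,0.022,0.005,0,0,-0.27],[0.065,0.028,0.008,0,0,-0.36],[0.065,0.028,0.008,0,0,-0.45],[0.065,0.028,0.008,0,0,-0.496],[0.065,0.028,0.008,0,0,-0.496],[0.065,0.028,0.008,0,0,-0.496]]])

```text
t: 1.75
tcp_pos: [0.4379, -0.1755, 0.1796]
tcp_rot: [-3.141, -0.0, 2.261]
ft_force: [0.0, -0.6, -0.1]
finger_gap: 1.0
```

```bash
python3 - <<'E'
from h import *
from workcell import robot
go(robot,.4385,-.173,.18,130)
o=robot.observe(); c=robot.capture("wrist"); pickle.dump((c,o),open("w1.pkl","wb")); cv2.imwrite("pics/w1.png",c["img"][:,:,::-1])
E
```

```text
t 1.75 tcp [ 0.4379 -0.1755  0.1796] [-1.7999e+02 -2.0000e-02  1.2953e+02] F [ 0.04 -0.6  -0.1 ] gap 87.0
shift [ 0.0015  0.0021 -0.0004] turn [-0.0001 -0.0002 -0.0052]
```

View pics/w1.png

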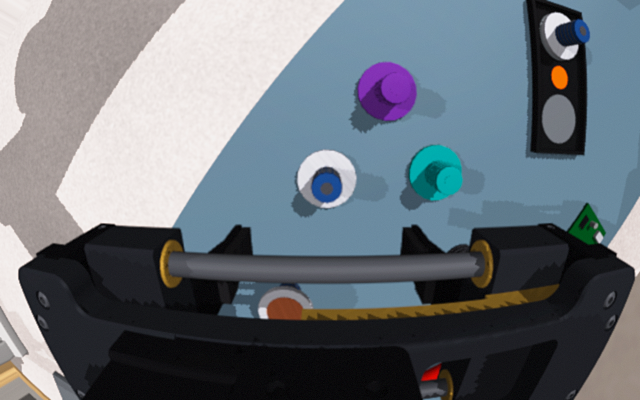

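The wrist view shows hat_up at (326,180) ahead of the open jaws, purple (387,90), turquoise (435,172), and hat_down's copper at (285,308). It is in line with the jaw centre. I refine the position here.

```bash
python3 - <<'E'
from h import *
from workcell import robot
c,o=pickle.load(open("w1.pkl","rb")); P=(o["tcp_pos"],o["tcp_rot"])
H=hsv(c);h,s,v=[H[...,i].astype(int) for i in range(3)]
m=((s<48)&(v>110))|((h>100)&(h<125)&(s>140)); mm=np.zeros_like(m); mm[145:215,290:362]=m[145:215,290:362]
b=max(blobs(mm),key=lambda q:q[0][4]);k=edge(b[2]);print(b[0]); up=k[k[:,1]<185]
ct,r=circ(plane(c,up,.008,P));print("flange",ct,r)
m=(h>100)&(h<125)&(s>120);mm=np.zeros_like(m); mm[145:215,290:362]=m[145:215,290:362]
b=max(blobs(mm),key=lambda q:q[0][4]);print("blue",b[0],b[1]); print("hub top",plane(c,[326.5,187],.048,P), circ(plane(c,edge(b[2]),.048,P)))
# tray marks
for box,z,n,m in(((540,90,40,55),.004,"grey",(s<50)&(v>75)),((548,62,26,30),.004,"orange",(h<22)&(s>180)&(v>100))):
    mm=np.zeros_like(m);x,y,w,hh=box;mm[y:y+hh,x:x+w]=m[y:y+hh,x:x+w];b=max(blobs(mm),key=lambda q:q[0][4]);print(n,b[0],circ(plane(c,edge(b[2]),z,P)))
go(robot,.4385,-.173,.023,130)
E
```

```text
[ 297  149   60   60 2450]
flange [ 0.43581548 -0.17465729] 0.031713225202916154
blue [312 171  30  31 606] [326.17491749 186.3630363 ]
hub top [[ 0.4355879 -0.1739997]] (array([ 0.43526685, -0.17405381]), np.float64(0.014146230192184073))
grey [ 542   94   33   50 1282] (array([0.61505541, 0.0823761 ]), np.float64(0.03142947523351617))
orange [551  65  17  25 321] (array([0.57901985, 0.12382573]), np.float64(0.015493378399192712))
t 1.8 tcp [ 0.4379 -0.1756  0.1797] [-1.8000e+02 -1.0000e-02  1.2954e+02] F [1.1  0.92 0.13] gap 86.9
shift [0.0016 0.0021 0.1567] turn [-0.     -0.0001 -0.0051]
```

apply_moves(increments=[[[0.002,0,0.04,0,0,-0.005],[0.002,0,0.08,0,0,-0.005],[0.002,0,0.11,0,0,-0.005],[0.002,0,0.13,0,0,-0.005],[0.002,0,0.145,0,0,-0.005],[0.002,0,0.155,0,0,-0.005],[0.002,0,0.156,0,0,-0.005],[0.002,0,0.156,0,0,-0.005]]])

```text
t: 2.6
tcp_pos: [0.4369, -0.1742, 0.0241]
tcp_rot: [3.141, 0.0, 2.27]
ft_force: [0.4, -0.8, 0.7]
finger_gap: 1.003
```

apply_moves(increments=[[[0,0,0,0,0,0],[0,0,0,0,0,0],[0,0,0,0,0,0],[0,0,0,0,0,0],[0,0,0,0,0,0],[0,0,0,0,0,0],[0,0,0,0,0,0],[0,0,0,0,0,0]]], claw=1, grip_force=20)

```text
t: 3.4
tcp_pos: [0.4367, -0.174, 0.0237]
tcp_rot: [-3.142, -0.0, 2.271]
ft_force: [0.1, -0.7, 0.4]
finger_gap: 0.358
```

```bash
python3 - <<'E'
from h import *
from workcell import robot
go(robot,.4385,-.173,.023,130)
o=robot.observe(); c=robot.capture("wrist"); pickle.dump((c,o),open("w2.pkl","wb")); cv2.imwrite("pics/w2.png",c["img"][:,:,::-1])
E
```

```text
t 3.4 tcp [ 0.4367 -0.174   0.0237] [-1.800e+02 -1.000e-02  1.301e+02] F [ 0.05 -0.71  0.43] gap 31.1
shift [-0.0004  0.002   0.0007] turn [-0.     -0.0001  0.0012]
```

View pics/w2.png

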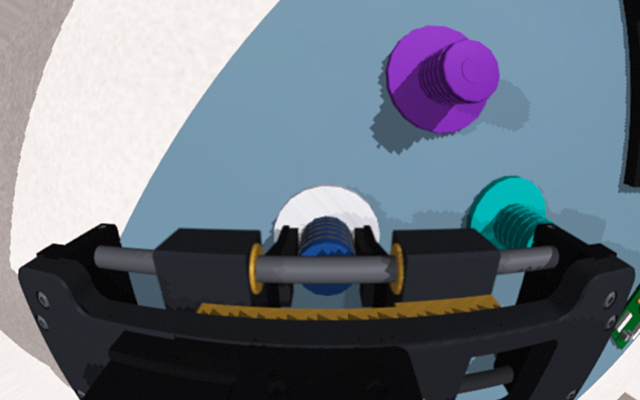

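Gap is 31 mm on the 30 mm hub, with the blue hub at (327,245) between the pads. I lift it.

apply_moves(increments=[[[0,0,-0.01,0,0,0],[0,0,-0.03,0,0,0],[0,0,-0.05,0,0,0],[0,0,-0.07,0,0,0],[0,0,-0.085,0,0,0],[0,0,-0.09,0,0,0],[0,0,-0.09,0,0,0]]])

```text
t: 4.15
tcp_pos: [0.4372, -0.1743, 0.1147]
tcp_rot: [3.141, 0.002, 2.271]
ft_force: [0.4, 0.2, -2.0]
finger_gap: 0.339
```

```bash
python3 - <<'E'
from h import *
from workcell import robot
def fl(c,o,z):
    P=(o["tcp_pos"],o["tcp_rot"]);H=hsv(c);h,s,v=[H[...,i].astype(int) for i in range(3)]
    m=(s<40)&(v>140);mm=np.zeros_like(m);mm[180:232,265:390]=m[180:232,265:390]
    b=max(blobs(mm),key=lambda q:q[0][4]);k=[]
    for u in range(b[0][0]+6,b[0][0]+b[0][2]-6): k.append((u,np.where(b[2][:,u])[0].min()))
    ct,r=circ(plane(c,np.array(k),z,P)); return ct,r, Ro.from_euler("xyz",o["tcp_rot"]).inv().apply(np.r_[ct,0]-np.r_[o["tcp_pos"][:2],0])
c,o=pickle.load(open("w2.pkl","rb")); print(fl(c,o,.008))
o=robot.observe(); c=robot.capture("wrist"); pickle.dump((c,o),open("w3.pkl","wb")); cv2.imwrite("pics/w3.png",c["img"][:,:,::-1])
print(fl(c,o,o["tcp_pos"][2]-.0237+.008))
go(robot,.6155,.0835,.11,130)
E
```

```text
(array([ 0.43482461, -0.17299976]), np.float64(0.030477391104363195), array([ 1.95556380e-03, -7.93211833e-04,  2.66465081e-07]))
(array([ 0.43516617, -0.17338387]), np.float64(0.030348412737609715), array([ 2.07257892e-03, -9.73296939e-04, -4.39280455e-06]))
t 4.2 tcp [ 0.4366 -0.174   0.1138] [1.800e+02 1.000e-02 1.301e+02] F [-0.36  0.56 -2.08] gap 29.1
shift [0.0817 0.3027 0.0038] turn [0.     0.0001 0.0011]
```

View pics/w3.png

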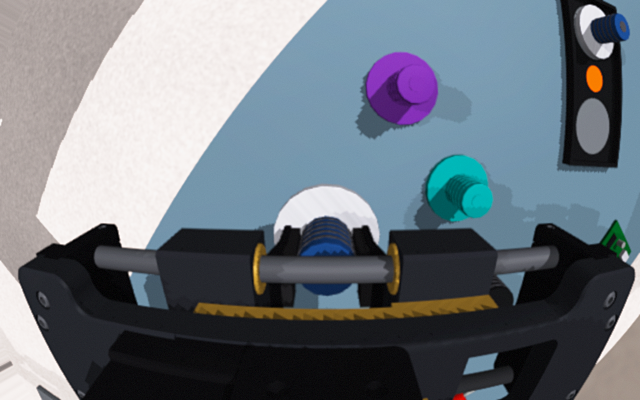

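Held level and unmoved in the jaws (flange at (327,210)). I carry it over the grey end mark.

apply_moves(increments=[[[0.01,0.03,0,0,0,0],[0.02,0.075,0,0,0,0],[0.032,0.12,0,0,0,0],[0.045,0.17,0,0,0,0],[0.058,0.215,0,0,0,0],[0.07,0.26,0,0,0,0],[0.078,0.29,0,0,0,0],[0.082,0.303,0,0,0,0]]])

```text
t: 5.0
tcp_pos: [0.6159, 0.0865, 0.112]
tcp_rot: [-3.14, -0.002, 2.273]
ft_force: [-0.2, 0.3, -1.0]
finger_gap: 0.336
```

apply_moves(increments=[[[0,0,0,0,0,0],[0,0,0,0,0,0],[0,0,0,0,0,0]]])

```text
t: 5.3
tcp_pos: [0.6147, 0.0825, 0.1132]
tcp_rot: [-3.14, -0.001, 2.269]
ft_force: [-0.4, 0.9, -2.1]
finger_gap: 0.337
```

```bash
python3 - <<'E'
from h import *
from workcell import robot
o=robot.observe(); c=robot.capture("wrist"); pickle.dump((c,o),open("w4.pkl","wb")); cv2.imwrite("pics/w4.png",c["img"][:,:,::-1])
go(robot,.6155,.0835,.11,130)
E
```

```text
t 5.35 tcp [0.6149 0.0824 0.1135] [-1.7995e+02 -2.0000e-02  1.3001e+02] F [ 0.16  0.33 -0.93] gap 29.6
shift [0.0004 0.0011 0.0035] turn [-0.0006 -0.0002  0.0002]
```

View pics/w4.png

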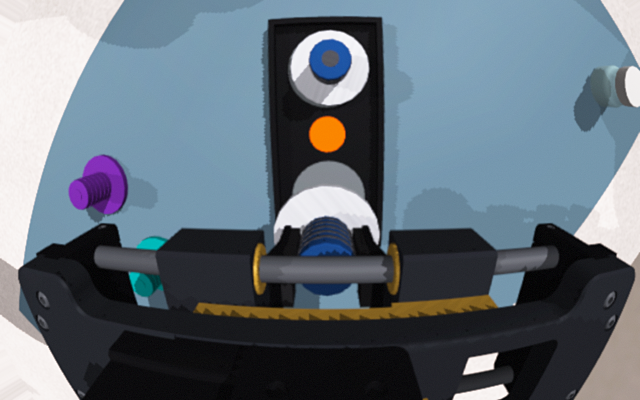

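The hat is held over the tray: orange mark at (327,134), packed hat at (329,68), grey mark edge at (328,165). Now I measure these in the tool frame.

```bash
cat > tr.py <<'E'
from h import *
def meas(c,o,names=("orange","packed")):
    P=(o["tcp_pos"],o["tcp_rot"]);H=hsv(c);h,s,v=[H[...,i].astype(int) for i in range(3)]
    Ri=Ro.from_euler("xyz",o["tcp_rot"]).inv(); tl=lambda p:(Ri.apply(np.r_[p,0]-np.r_[o["tcp_pos"][:2],0])[:2]*1e3).round(1)
    b=max(blobs((h>5)&(h<22)&(s>180)&(v>120)),key=lambda q:q[0][4]); oc,r=circ(plane(c,edge(b[2]),.004,P)); print("orange",oc.round(4),"tool mm",tl(oc),"r",r.round(4),b[0])
    return P,h,s,v,tl
E
python3 - <<'E'
from tr import *
c,o=pickle.load(open("w4.pkl","rb")); P,h,s,v,tl=meas(c,o)
m=(s<45)&(v>130)|((h>100)&(h<125)&(s>150)); mm=np.zeros_like(m);mm[25:110,283:375]=m[25:110,283:375]
b=max(blobs(mm),key=lambda q:q[0][4]); k=cv2.convexHull(edge(b[2]).astype(np.float32))[:,0];print(b[0])
pc,r=circ(plane(c,k,.012,P));print("packed",pc,tl(pc),r)
m=(s<60)&(v>75)&(v<150);k=[]
for u in range(302,355):
    w=np.where(m[150:186,u])[0]
    if len(w):k.append((u,150+w.min()))
gc,r=circ(plane(c,np.array(k),.004,P));print("grey",gc,tl(gc),r)
# held flange
m=(s<40)&(v>140);k=[]
for u in range(284,372):
    w=np.where(m[180:232,u])[0]
    if len(w):k.append((u,180+w.min()))
for z in(o["tcp_pos"][2]-.0157,):
    q,r=circ(plane(c,np.array(k),z,P));print("held",tl(q),r)
E
```

```text
orange [0.6992 0.0187] tool mm [-103.2   23.7] r 0.098 [ 197  295  299   24 2579]
[ 290   30   79   76 4154]
packed [0.54438516 0.16811893] [110.8   1.2] 0.03187609300356615
grey [0.61581279 0.08198573] [-1.1  0.5] 0.03227206117609212
held [12.1 -0.2] 0.02504597967536445
```

```bash
sed -i 's/blobs((h>5)&(h<22)&(s>180)&(v>120))/[q for q in blobs((h>5)\&(h<22)\&(s>180)\&(v>120)) if q[1][1]<220 and q[0][2]<90]/' tr.py; python3 - <<'E'
from tr import *
from workcell import robot
c,o=pickle.load(open("w4.pkl","rb")); P,h,s,v,tl=meas(c,o)
go(robot,.6149,.0824,.0285,130)
E
```

```text
orange [0.5792 0.1238] tool mm [54.5 -0.7] r 0.0152 [ 309  116   37   37 1059]
t 5.35 tcp [0.6149 0.0824 0.1135] [-1.7995e+02 -2.0000e-02  1.3001e+02] F [ 0.16  0.33 -0.93] gap 29.6
shift [-0.0001  0.      0.085 ] turn [-0.0006 -0.0002  0.0002]
```

apply_moves(increments=[[[-0.001,0,0.02,0,0,0],[-0.001,0,0.04,0,0,0],[-0.001,0,0.055,0,0,0],[-0.001,0,0.068,0,0,0],[-0.001,0,0.076,0,0,0],[-0.001,0,0.08,0,0,0],[-0.001,0,0.083,0,0,0],[-0.001,0,0.083,0,0,0]]])

```text
t: 6.15
tcp_pos: [0.6165, 0.0831, 0.0309]
tcp_rot: [3.141, 0.0, 2.271]
ft_force: [-0.0, 1.7, -1.0]
finger_gap: 0.339
```

apply_moves(increments=[[[0,0,0.001,0,0,0],[0,0,0.002,0,0,0],[0,0,0.002,0,0,0],[0,0,0.002,0,0,0]]])

```text
t: 6.55
tcp_pos: [0.6164, 0.0831, 0.029]
tcp_rot: [3.141, 0.0, 2.271]
ft_force: [0.9, -0.7, -0.5]
finger_gap: 0.337
```

```bash
python3 - <<'E'
from h import *
from workcell import robot
o=robot.observe(); c=robot.capture("wrist"); pickle.dump((c,o),open("w5.pkl","wb")); cv2.imwrite("pics/w5.png",c["img"][:,:,::-1])
go(robot,.6149,.0824,.0277,130)
E
```

```text
t 6.6 tcp [0.6164 0.0831 0.029 ] [1.7999e+02 1.0000e-02 1.3011e+02] F [ 0.53  0.51 -1.34] gap 29.6
shift [ 0.0004 -0.0016  0.0013] turn [0.0001 0.0001 0.0012]
```

View pics/w5.png

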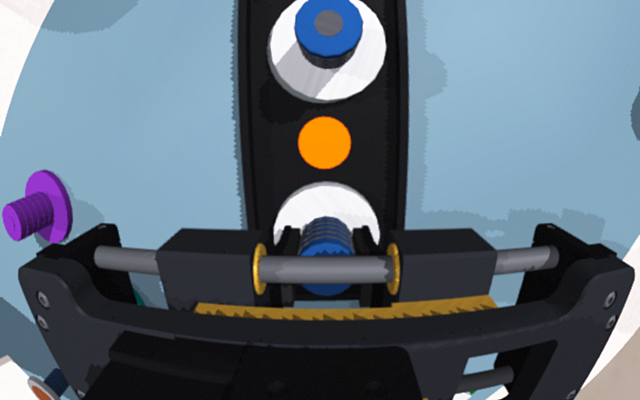

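```bash
python3 - <<'E'
from tr import *
c,o=pickle.load(open("w5.pkl","rb")); P,h,s,v,tl=meas(c,o)
m=(s<40)&(v>140);k=[]
for u in range(284,372):
    w=np.where(m[176:232,u])[0]
    if len(w):k.append((u,176+w.min()))
k=np.array(k);q,r=circ(plane(c,k,.0125,P));print("held",tl(q),r, "front edge",tl(plane(c,[327,k[:,1].min()],.0125,P)[0]))
k=[]
for u in range(285,370):
    w=np.where(m[20:105,u])[0]
    if len(w):k.append((u,20+w.max()))
k=np.array(k);q,r=circ(plane(c,k,.012,P));print("packed",tl(q),r,"near edge",tl(plane(c,[327,k[:,1].max()],.012,P)[0]))
E
```

```text
orange [0.5792 0.1238] tool mm [55.1 -2.3] r 0.0152 [ 298  116   53   53 2223]
held [ 3.5 -1.2] 0.029742331206086957 front edge [33.5 -0.6]
packed [110.7   0. ] 0.03090284920181165 near edge [79.3 -0.6]
```

Spacing from held hat to packed hat is about 109.8 mm (nominal 110), and it is in line within about 1 mm. I lower to contact.

apply_moves(increments=[[[0,0,0.0005,0,0,0],[0,0,0.001,0,0,0],[0,0,0.001,0,0,0],[0,0,0.001,0,0,0]]])

```text
t: 7.0
tcp_pos: [0.6163, 0.0831, 0.0278]
tcp_rot: [3.142, 0.0, 2.271]
ft_force: [0.1, -0.1, -2.1]
finger_gap: 0.34
```

apply_moves(increments=[[[0,0,0.0005,0,0,0],[0,0,0.001,0,0,0],[0,0,0.001,0,0,0],[0,0,0.001,0,0,0]]])

```text
t: 7.4
tcp_pos: [0.6164, 0.0831, 0.0278]
tcp_rot: [-3.141, 0.0, 2.271]
ft_force: [-2.7, -0.4, 6.0]
finger_gap: 0.337
```

Contact at 6 N. Release gently and partway.

apply_moves(increments=[[[0,0,-0.001,0,0,0],[0,0,-0.001,0,0,0],[0,0,-0.001,0,0,0],[0,0,-0.001,0,0,0],[0,0,-0.001,0,0,0]]], claw=0.4)

```text
t: 7.9
tcp_pos: [0.6162, 0.0831, 0.0276]
tcp_rot: [-3.141, -0.0, 2.271]
ft_force: [-0.4, 0.5, 0.2]
finger_gap: 0.589
```

apply_moves(increments=[[[0,0,-0.02,0,0,0],[0,0,-0.05,0,0,0],[0,0,-0.09,0,0,0],[0,0,-0.12,0,0,0],[0,0,-0.14,0,0,0],[0,0,-0.15,0,0,0],[0,0,-0.15,0,0,0]]])

```text
t: 8.6
tcp_pos: [0.6172, 0.0831, 0.1793]
tcp_rot: [3.139, 0.002, 2.271]
ft_force: [0.6, -0.1, -1.0]
finger_gap: 0.602
```

```bash
python3 - <<'E'
from h import *
from workcell import robot
o=robot.observe(); c=robot.capture("wrist"); pickle.dump((c,o),open("w6.pkl","wb")); cv2.imwrite("pics/w6.png",c["img"][:,:,::-1])
go(robot,.493,-.3135,.17,130)
E
```

```text
t 8.65 tcp [0.6163 0.0831 0.1776] [1.7999e+02 1.0000e-02 1.3010e+02] F [-0.3  -0.53 -0.25] gap 52.2
shift [-0.2239 -0.3498  0.0076] turn [0.0002 0.0001 0.0011]
```

View pics/w6.png

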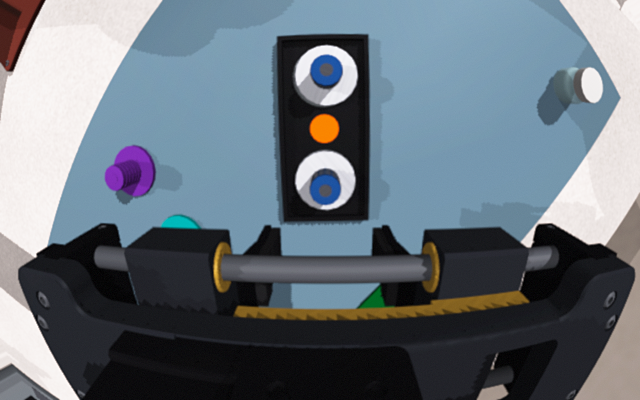

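hat_up stands on the end mark at (325,182), packed hat at (326,72) undisturbed, orange mark between at (324,128). I measure the row.

```bash
cat >> tr.py <<'E'
def row(c,o,boxes,z=.012):
    P,h,s,v,tl=meas(c,o); out=[]
    for x,y,w,hh in boxes:
        m=((s<45)&(v>130))|((h>100)&(h<125)&(s>150)); mm=np.zeros_like(m);mm[y:y+hh,x:x+w]=m[y:y+hh,x:x+w]
        b=max(blobs(mm),key=lambda q:q[0][4]); k=cv2.convexHull(edge(b[2]).astype(np.float32))[:,0]
        ct,r=circ(plane(c,k,z,P)); print("hat",ct.round(4),tl(ct),(r*1e3).round(1)); out.append(ct)
    return out
E
python3 - <<'E'
from tr import *
c,o=pickle.load(open("w6.pkl","rb"))
a,b=row(c,o,[(285,40,80,70),(285,145,80,70)]); d=b-a; print(np.linalg.norm(d),np.degrees(np.arctan2(d[1],d[0])),(a+b)/2)
c=pickle.load(open("w6.pkl","rb"))[0]; P=(o["tcp_pos"],o["tcp_rot"])
H=hsv(c);m=(H[...,2]<60);m[:,:270]=0;m[:,378:]=0;m[:30]=0;m[224:]=0
k=edge(max(blobs(m),key=lambda q:q[0][4])[2]); print(cv2.minAreaRect((plane(c,k,.012,P)*1e3).astype(np.float32)))
E
```

```text
orange [0.579  0.1237] tool mm [55.7 -3.1] r 0.0152 [310 114  29  29 685]
hat [0.5442 0.1682] [112.1  -1.1] 31.9
hat [0.6151 0.0826] [ 0.9 -2. ] 31.9
0.1111864110571323 -50.33497397169092 [0.57966285 0.12536035]
((579.01220703125, 123.18985748291016), (93.39132690429688, 199.71737670898438), 41.17213439941406)
```

Row: hats 111 mm apart and the orange mark midway. Next I go to hat_down, hovering offset so that the camera sees it.

```bash
python3 - <<'E'
from h import *
from workcell import robot
go(robot,.512,-.337,.20,130)
E
```

```text
t 8.65 tcp [0.6163 0.0831 0.1776] [1.7999e+02 1.0000e-02 1.3010e+02] F [-0.3  -0.53 -0.25] gap 52.2
shift [-0.2541 -0.3504 -0.0224] turn [0.0002 0.0001 0.0011]
```

apply_moves(increments=[[[-0.02,-0.03,-0.022,0,0,0],[-0.05,-0.07,-0.022,0,0,0],[-0.08,-0.11,-0.022,0,0,0],[-0.11,-0.15,-0.022,0,0,0],[-0.14,-0.19,-0.022,0,0,0],[-0.165,-0.23,-0.022,0,0,0],[-0.19,-0.265,-0.022,0,0,0],[-0.215,-0.3,-0.022,0,0,0]]], claw=0)

```text
t: 9.45
tcp_pos: [0.5235, -0.2757, 0.1973]
tcp_rot: [-3.141, -0.004, 2.27]
ft_force: [1.1, 1.1, -0.3]
finger_gap: 0.998
```

apply_moves(increments=[[[-0.02,-0.025,0,0,0,0],[-0.03,-0.04,0,0,0,0],[-0.039,-0.05,0,0,0,0],[-0.039,-0.05,0,0,0,0],[-0.039,-0.05,0,0,0,0],[-0.039,-0.05,0,0,0,0]]])

```text
t: 10.05
tcp_pos: [0.5128, -0.3352, 0.1996]
tcp_rot: [3.141, -0.001, 2.272]
ft_force: [0.2, 0.5, -0.5]
finger_gap: 1.0
```

```bash
python3 - <<'E'
from h import *
from workcell import robot
o=robot.observe(); c=robot.capture("wrist"); pickle.dump((c,o),open("w7.pkl","wb")); cv2.imwrite("pics/w7.png",c["img"][:,:,::-1])
P=(o["tcp_pos"],o["tcp_rot"]);H=hsv(c);h,s,v=[H[...,i].astype(int) for i in range(3)]
for st,ce,m in blobs((h<15)&(s>80)&(v>90),200): print(st,ce)
go(robot,.493,-.3138,.037,130)
E
```

```text
[ 302  137   44   43 1467] [323.67007498 157.76891616]
t 10.1 tcp [ 0.5128 -0.3352  0.1998] [ 1.7998e+02 -1.0000e-02  1.3020e+02] F [-0.36 -0.19  0.47] gap 87.0
shift [ 0.0291 -0.0013  0.1628] turn [ 0.0002 -0.0001  0.0023]
```

View pics/w7.png

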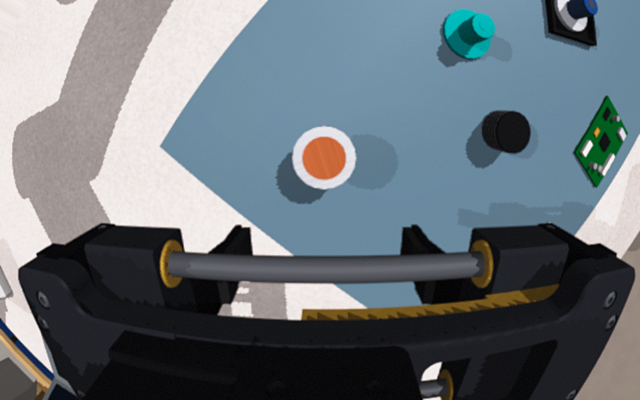

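The copper-faced hat_down is at (324,158), clear on all sides. Refine.

```bash
python3 - <<'E'
from tr import *
c,o=pickle.load(open("w7.pkl","rb")); P=(o["tcp_pos"],o["tcp_rot"]);H=hsv(c);h,s,v=[H[...,i].astype(int) for i in range(3)]
Ri=Ro.from_euler("xyz",o["tcp_rot"]).inv()
for n,m in(("rim",((s<45)&(v>120))|((h<15)&(s>80))),("copper",(h<15)&(s>80))):
    mm=np.zeros_like(m);mm[118:196,285:364]=m[118:196,285:364]
    b=max(blobs(mm),key=lambda q:q[0][4]);k=cv2.convexHull(edge(b[2]).astype(np.float32))[:,0]
    ct,r=circ(plane(c,k,.048,P));print(n,ct,r,Ri.apply(np.r_[ct-o["tcp_pos"][:2],0]))
E
```

```text
rim [ 0.49214277 -0.31626826] 0.03205555525976241 [ 2.77371300e-02 -3.54318908e-03  1.46684987e-05]
copper [ 0.49221826 -0.3164497 ] 0.021580804792477783 [ 2.75498107e-02 -3.60262926e-03  1.45434773e-05]
```

apply_moves(increments=[[[0.014,-0.001,0.03,0,0,0],[0.028,-0.002,0.06,0,0,0],[0.028,-0.002,0.095,0,0,0],[0.028,-0.002,0.125,0,0,0],[0.028,-0.002,0.15,0,0,0],[0.028,-0.002,0.163,0,0,0],[0.028,-0.002,0.167,0,0,0],[0.028,-0.002,0.167,0,0,0]]])

```text
t: 10.9
tcp_pos: [0.4931, -0.3163, 0.0331]
tcp_rot: [3.141, 0.0, 2.271]
ft_force: [-0.6, -0.4, -0.3]
finger_gap: 1.005
```

```bash
python3 - <<'E'
from h import *
from workcell import robot
o=robot.observe(); c=robot.capture("wrist"); pickle.dump((c,o),open("w8.pkl","wb")); cv2.imwrite("pics/w8.png",c["img"][:,:,::-1])
go(robot,.493,-.3138,.033,129.7)
E
```

```text
t 10.95 tcp [ 0.4935 -0.3168  0.0339] [1.7998e+02 9.0000e-02 1.3013e+02] F [ 0.24 -0.64  0.7 ] gap 87.3
shift [0.0026 0.0016 0.0009] turn [0.0002 0.001  0.0048]
```

View pics/w8.png

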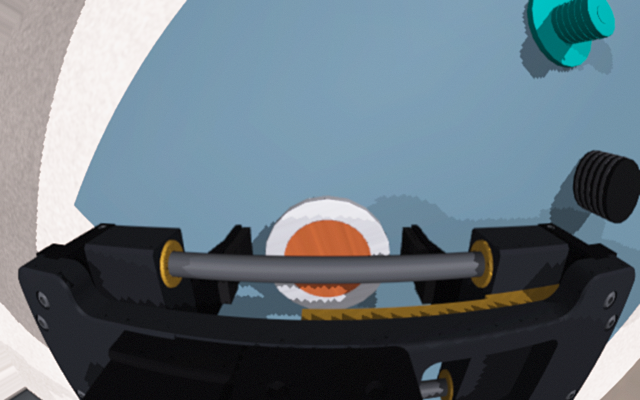

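The copper disc sits centred between the open jaws at (328,252). Check its centre along the pads.

```bash
python3 - <<'E'
from tr import *
c,o=pickle.load(open("w8.pkl","rb")); P=(o["tcp_pos"],o["tcp_rot"]);H=hsv(c);h,s,v=[H[...,i].astype(int) for i in range(3)]
Ri=Ro.from_euler("xyz",o["tcp_rot"]).inv()
m=((s<45)&(v>140))
k=[]
for u in range(275,382):
    w=np.where(m[190:250,u])[0]
    if len(w):k.append((u,190+w.min()))
k=np.array(k,float);ct,r=circ(plane(c,k,.048,P));print(r,Ri.apply(np.r_[ct-o["tcp_pos"][:2],0]))
for p in([328,196.5],[328,308.5]): print(Ri.apply(np.r_[plane(c,p,.048,P)[0]-o["tcp_pos"][:2],0]))
E
```

```text
0.029551443260978884 [ 4.33435414e-03 -6.52853405e-05 -4.58930515e-07]
[ 3.37057583e-02 -1.79996698e-04 -3.53523759e-06]
[-2.95275756e-02 -3.00392885e-08  3.08083692e-06]
```

apply_moves(increments=[[[0.002,0,0,0,0,0],[0.002,0,0,0,0,0],[0.002,0,0,0,0,0]]])

```text
t: 11.25
tcp_pos: [0.4918, -0.3154, 0.0337]
tcp_rot: [3.141, 0.002, 2.271]
ft_force: [0.4, 1.0, 0.1]
finger_gap: 1.0
```

apply_moves(increments=[[[0,0,0,0,0,0],[0,0,0,0,0,0],[0,0,0,0,0,0],[0,0,0,0,0,0],[0,0,0,0,0,0],[0,0,0,0,0,0]]], claw=1, grip_force=25)

```text
t: 11.85
tcp_pos: [0.4915, -0.315, 0.0328]
tcp_rot: [3.141, 0.0, 2.271]
ft_force: [-0.7, 0.7, 0.8]
finger_gap: 0.719
```

apply_moves(increments=[[[0,0,-0.01,0,0,0],[0,0,-0.03,0,0,0],[0,0,-0.05,0,0,0],[0,0,-0.075,0,0,0],[0,0,-0.09,0,0,0],[0,0,-0.1,0,0,0],[0,0,-0.1,0,0,0]]])

```text
t: 12.55
tcp_pos: [0.4921, -0.3156, 0.1344]
tcp_rot: [3.141, 0.003, 2.271]
ft_force: [0.7, 1.1, -1.4]
finger_gap: 0.722
```

```bash
python3 - <<'E'
from h import *
from workcell import robot
o=robot.observe(); c=robot.capture("wrist"); pickle.dump((c,o),open("w9.pkl","wb")); cv2.imwrite("pics/w9.png",c["img"][:,:,::-1])
P=(o["tcp_pos"],o["tcp_rot"])
Ri=Ro.from_euler("xyz",o["tcp_rot"]).inv()
go(robot,.581,.126,.133,129.7)
E
```

```text
t 12.6 tcp [ 0.4915 -0.3151  0.133 ] [1.7999e+02 4.0000e-02 1.3010e+02] F [ 0.11 -0.2  -1.03] gap 62.9
shift [ 2.797e-01  3.526e-01 -1.000e-04] turn [0.0001 0.0004 0.0045]
```

View pics/w9.png

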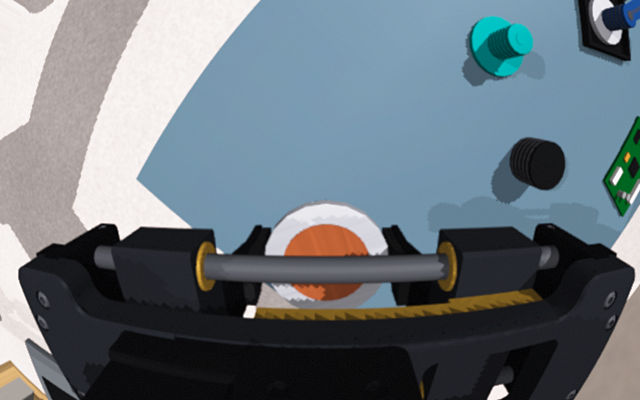

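hat_down is held level by its rim at gap 63 (front rim at (327,201)). I carry it to the tray at this height.

apply_moves(increments=[[[0.015,0.02,-0.01,0,0,0],[0.045,0.055,-0.01,0,0,0],[0.075,0.095,-0.01,0,0,0],[0.105,0.135,-0.01,0,0,0],[0.135,0.17,-0.01,0,0,0],[0.165,0.21,-0.01,0,0,0],[0.195,0.245,-0.01,0,0,0],[0.22,0.28,-0.01,0,0,0]]])

```text
t: 13.4
tcp_pos: [0.5626, 0.036, 0.141]
tcp_rot: [-3.14, -0.002, 2.271]
ft_force: [0.9, 0.2, -0.8]
finger_gap: 0.725
```

apply_moves(increments=[[[0.025,0.03,0,0,0,0],[0.04,0.05,0,0,0,0],[0.052,0.064,0,0,0,0],[0.059,0.072,0,0,0,0.004],[0.059,0.072,0,0,0,0.004],[0.059,0.072,0,0,0,0.004]]])

```text
t: 14.0
tcp_pos: [0.5804, 0.1246, 0.1419]
tcp_rot: [-3.14, -0.0, 2.265]
ft_force: [-0.0, -0.8, -0.2]
finger_gap: 0.725
```

```bash
python3 - <<'E'
from h import *
from workcell import robot
o=robot.observe(); c=robot.capture("wrist"); pickle.dump((c,o),open("w10.pkl","wb")); cv2.imwrite("pics/w10.png",c["img"][:,:,::-1])
go(robot,.581,.126,.133,129.7)
E
```

```text
t 14.05 tcp [0.5805 0.1242 0.1422] [-1.7993e+02 -2.0000e-02  1.2971e+02] F [-0.61 -0.28 -0.62] gap 63.0
shift [0.0011 0.0015 0.0092] turn [-0.0007 -0.0002  0.0001]
```

View pics/w10.png

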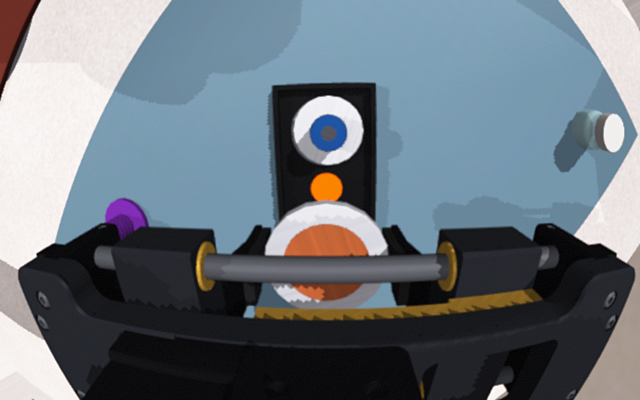

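The held disc is over the row: orange mark at (327,187), packed hat at (328,131). Measure against the tool.

```bash
python3 - <<'E'
from tr import *
from workcell import robot
c,o=pickle.load(open("w10.pkl","rb"))
row(c,o,[(286,92,85,76)])
P=(o["tcp_pos"],o["tcp_rot"]);H=hsv(c);h,s,v=[H[...,i].astype(int) for i in range(3)]
Ri=Ro.from_euler("xyz",o["tcp_rot"]).inv()
c9,o9=pickle.load(open("w9.pkl","rb"))
for C,O in((c9,o9),):
  for p in([327,201],[327,306]): print(Ri.apply(np.r_[plane(C,p,O["tcp_pos"][2]+.015,(O["tcp_pos"],O["tcp_rot"]))[0]-O["tcp_pos"][:2],0])*0+Ro.from_euler("xyz",O["tcp_rot"]).inv().apply(np.r_[plane(C,p,O["tcp_pos"][2]+.015,(O["tcp_pos"],O["tcp_rot"]))[0]-O["tcp_pos"][:2],0]))
s=robot.capture("scene"); pickle.dump(s,open("s10.pkl","wb")); cv2.imwrite("pics/s10.png",cv2.resize(s["img"][100:260,330:530,::-1],None,fx=3.5,fy=3.5))
E
```

```text
orange [0.5787 0.1244] tool mm [ 1.  -1.4] r 0.0147 [310 173  33  28 743]
hat [0.5442 0.1683] [56.8  0.2] 32.0
[ 3.16034574e-02 -6.47810722e-04 -8.54879439e-05]
[-2.77805218e-02 -5.51625299e-04  7.46745270e-05]
```

View pics/s10.png

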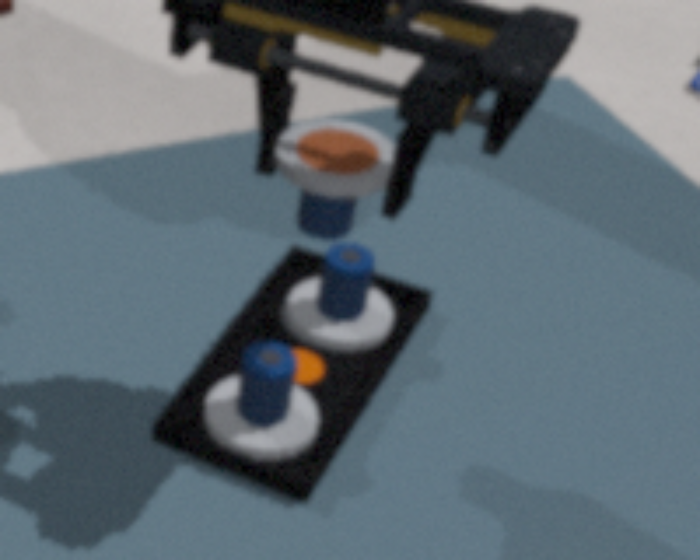

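apply_moves(increments=[[[0.001,0.001,0.01,0,0,0],[0.001,0.001,0.025,0,0,0],[0.001,0.001,0.04,0,0,0],[0.001,0.001,0.05,0,0,0],[0.001,0.001,0.05,0,0,0]]])

```text
t: 14.6
tcp_pos: [0.5789, 0.1263, 0.0897]
tcp_rot: [-3.137, -0.003, 2.264]
ft_force: [-0.1, 0.5, -2.4]
finger_gap: 0.72
```

```bash
python3 - <<'E'
from tr import *
from workcell import robot
go(robot,.581,.126,.0368,129.7)
s=robot.capture("scene"); pickle.dump(s,open("s11.pkl","wb")); cv2.imwrite("pics/s11.png",cv2.resize(s["img"][120:260,350:510,::-1],None,fx=4.2,fy=4.2))
o=robot.observe(); c=robot.capture("wrist"); pickle.dump((c,o),open("w11.pkl","wb")); cv2.imwrite("pics/w11.png",c["img"][:,:,::-1])
E
```

```text
t 14.6 tcp [0.5789 0.1263 0.0897] [-1.7976e+02 -1.7000e-01  1.2973e+02] F [-0.15  0.49 -2.42] gap 62.6
shift [-0.0017  0.0016  0.0528] turn [-0.0027 -0.0018  0.0004]
```

View pics/s11.png

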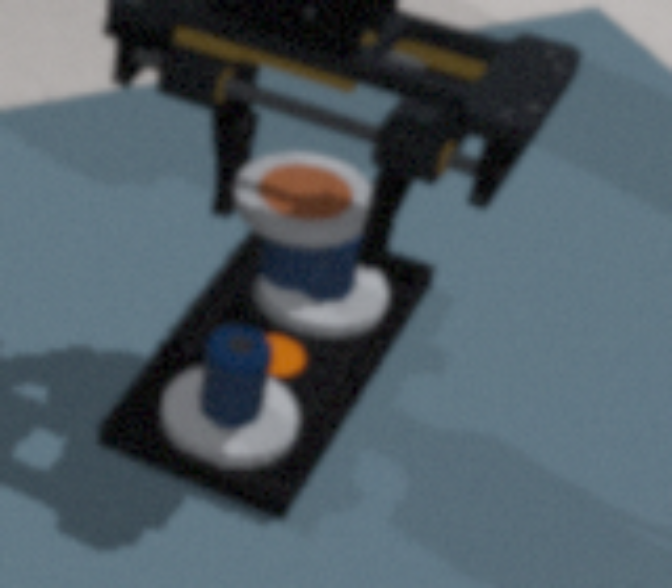

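View pics/w11.png

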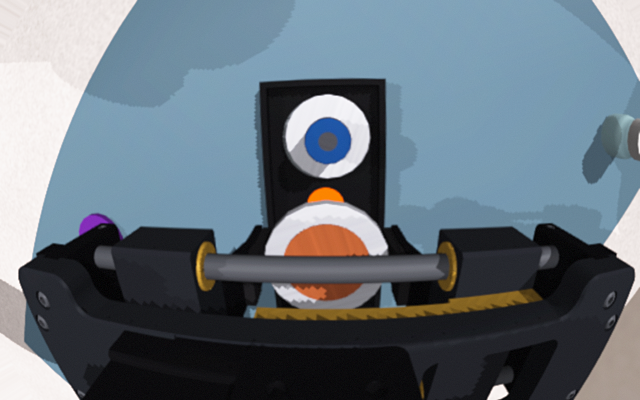

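apply_moves(increments=[[[0,0,0,0,0,0],[0,0,0,0,0,0]]])

```text
t: 14.9
tcp_pos: [0.5817, 0.1267, 0.0936]
tcp_rot: [3.14, 0.001, 2.265]
ft_force: [-0.9, -0.3, -1.5]
finger_gap: 0.723
```

```bash
python3 - <<'E'
from tr import *
from workcell import robot
go(robot,.581,.126,.0368,129.7)
o=robot.observe(); c=robot.capture("wrist"); pickle.dump((c,o),open("w12.pkl","wb"))
row(c,o,[(276,90,105,92)])
P=(o["tcp_pos"],o["tcp_rot"])
H=hsv(c);h,s,v=[H[...,i].astype(int) for i in range(3)];m=(s<45)&(v>140);k=np.where(m[195:225,327])[0].min()+195;Ri=Ro.from_euler("xyz",o["tcp_rot"]).inv()
print(k,Ri.apply(np.r_[plane(c,[327,k],o["tcp_pos"][2]+.015,P)[0]-o["tcp_pos"][:2],0]))
E
```

```text
t 14.9 tcp [0.5817 0.1267 0.0936] [1.7993e+02 5.0000e-02 1.2975e+02] F [-0.93 -0.29 -1.55] gap 62.9
shift [-0.0001 -0.001   0.0568] turn [0.0008 0.0006 0.0006]
orange [0.5755 0.128 ] tool mm [ 4.9 -3.9] r 0.0108 [305 185  37  17 457]
hat [0.5442 0.1683] [55.9 -2.2] 31.9
201 [ 3.15520977e-02 -6.58675881e-04 -2.83556972e-05]
```

Now well centred (packed hat 55.9 mm ahead). Continue down slowly.

apply_moves(increments=[[[0,-0.001,0.008,0,0,0],[0,-0.001,0.018,0,0,0],[0,-0.001,0.028,0,0,0],[0,-0.001,0.038,0,0,0],[0,-0.001,0.046,0,0,0],[0,-0.001,0.051,0,0,0],[0,-0.001,0.053,0,0,0],[0,-0.001,0.053,0,0,0]]])

```text
t: 15.75
tcp_pos: [0.5801, 0.1259, 0.0394]
tcp_rot: [-3.141, -0.0, 2.264]
ft_force: [-0.1, -0.1, -1.1]
finger_gap: 0.719
```

```bash
python3 - <<'E'
from tr import *
from workcell import robot
o=robot.observe(); c=robot.capture("wrist"); pickle.dump((c,o),open("w13.pkl","wb"));cv2.imwrite("pics/w13.png",c["img"][:,:,::-1])
s=robot.capture("scene"); cv2.imwrite("pics/s13.png",cv2.resize(s["img"][120:260,350:510,::-1],None,fx=4.2,fy=4.2))
go(robot,.581,.126,.0368,129.7)
E
```

```text
t 15.85 tcp [0.5806 0.126  0.0402] [1.7996e+02 2.0000e-02 1.2974e+02] F [ 0.43  0.69 -1.34] gap 62.6
shift [-0.0002  0.0003  0.0034] turn [0.0004 0.0003 0.0005]
```

View pics/w13.png

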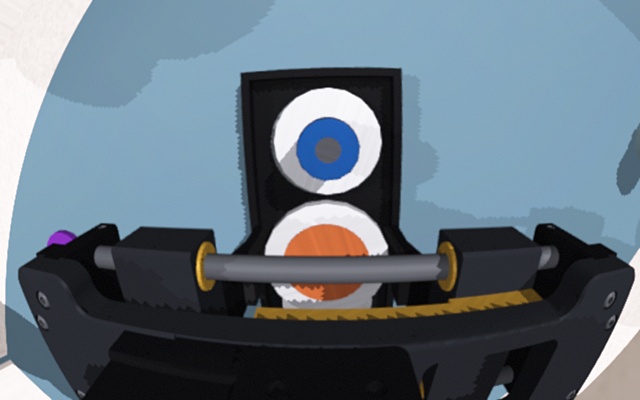

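View pics/s13.png

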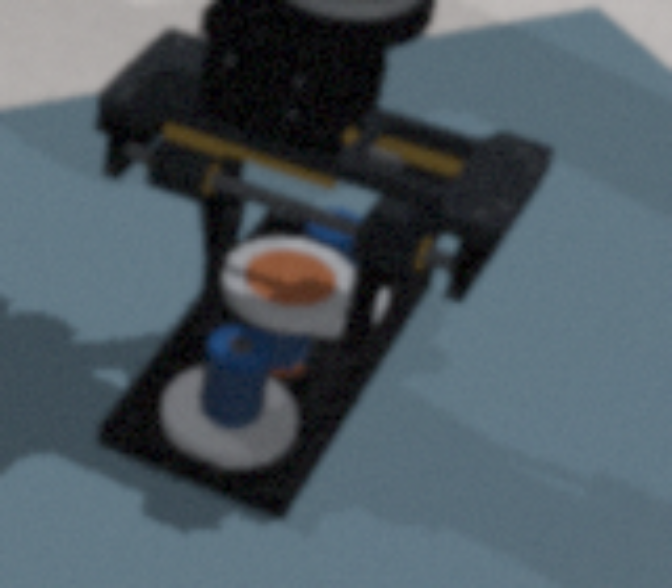

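The disc sits between the packed hat at (328,141) and hat_up (scene crop), clear of both, with its hub over the orange mark. Lower the last ~3.5 mm.

apply_moves(increments=[[[0,0,0.001,0,0,0],[0,0,0.002,0,0,0],[0,0,0.0025,0,0,0],[0,0,0.0025,0,0,0],[0,0,0.0025,0,0,0]]])

```text
t: 16.35
tcp_pos: [0.5802, 0.1259, 0.0373]
tcp_rot: [-3.142, 0.0, 2.264]
ft_force: [-0.5, 0.4, -0.7]
finger_gap: 0.726
```

apply_moves(increments=[[[0,0,0.0005,0,0,0],[0,0,0.001,0,0,0],[0,0,0.001,0,0,0],[0,0,0.001,0,0,0]]])

```text
t: 16.75
tcp_pos: [0.5804, 0.1259, 0.0367]
tcp_rot: [3.141, 0.0, 2.264]
ft_force: [-1.6, -0.8, 3.9]
finger_gap: 0.719
```

Contact at about 4–5 N. Release, then rise straight up.

apply_moves(increments=[[[0,0,0,0,0,0],[0,0,0,0,0,0],[0,0,0,0,0,0],[0,0,0,0,0,0]]], claw=0)

```text
t: 17.15
tcp_pos: [0.5801, 0.126, 0.036]
tcp_rot: [-3.141, -0.0, 2.264]
ft_force: [-0.5, -0.9, -0.0]
finger_gap: 0.968
```

apply_moves(increments=[[[0,0,-0.01,0,0,0],[0,0,-0.03,0,0,0],[0,0,-0.06,0,0,0],[0,0,-0.1,0,0,0],[-0.02,0,-0.13,0,0,0],[-0.04,0,-0.15,0,0,0],[-0.05,0,-0.16,0,0,0],[-0.05,0,-0.16,0,0,0]]])

```text
t: 17.95
tcp_pos: [0.6138, 0.0866, 0.1983]
tcp_rot: [3.139, 0.002, 2.263]
ft_force: [0.7, 1.2, -0.3]
finger_gap: 1.001
```

```bash
python3 - <<'E'
from tr import *
from workcell import robot
o=robot.observe(); c=robot.capture("wrist"); pickle.dump((c,o),open("w14.pkl","wb"));cv2.imwrite("pics/w14.png",c["img"][:,:,::-1])
s=robot.capture("scene"); cv2.imwrite("pics/s14.png",cv2.resize(s["img"][120:260,350:510,::-1],None,fx=4.2,fy=4.2))
go(robot,.581,.126,.0368,129.7)
E
```

```text
t 18.05 tcp [0.6113 0.0877 0.195 ] [-1.7992e+02 -1.0000e-01  1.2972e+02] F [ 0.37 -0.01 -0.45] gap 87.0
shift [0.0485 0.0014 0.1583] turn [-0.0009 -0.0011  0.0002]
```

View pics/w14.png

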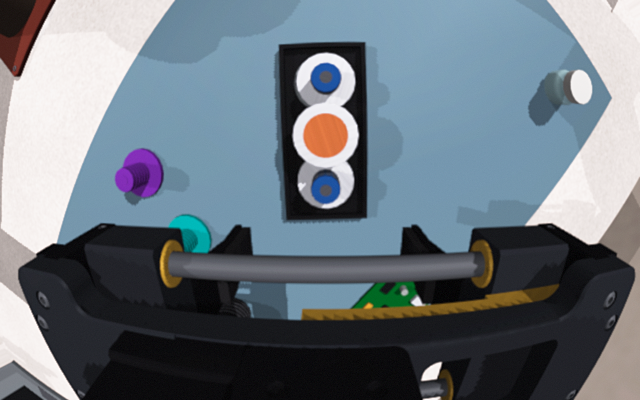

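View pics/s14.png

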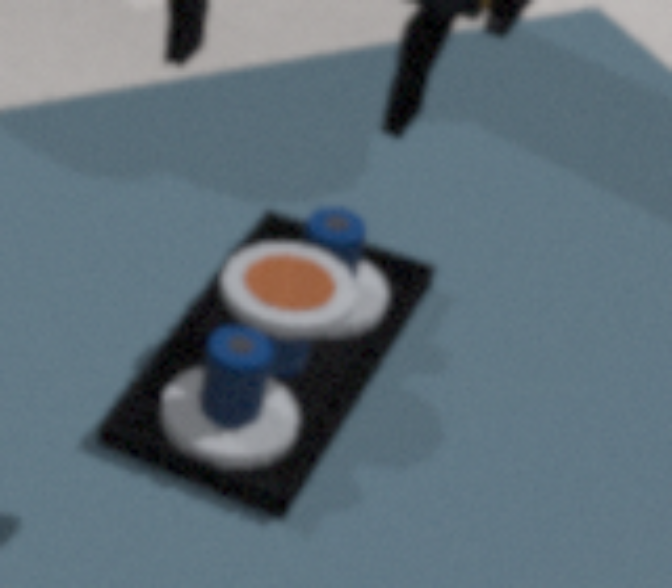

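The row is complete: packed hat (325,78), copper disc (325,135), hat_up (325,187), all upright. One numeric check of the three centres.

```bash
python3 - <<'E'
from tr import *
c,o=pickle.load(open("w14.pkl","rb")); P=(o["tcp_pos"],o["tcp_rot"]);H=hsv(c);h,s,v=[H[...,i].astype(int) for i in range(3)]
Ri=Ro.from_euler("xyz",o["tcp_rot"]).inv()
def f1(m,y0,y1,z,n):
    mm=np.zeros_like(m);mm[y0:y1,285:365]=m[y0:y1,285:365];b=max(blobs(mm),key=lambda q:q[0][4]);k=edge(b[2]);ct,r=circ(plane(c,k,z,P))
    print(n,ct.round(4),(r*1e3).round(1),"tool",(Ri.apply(np.r_[ct-o["tcp_pos"][:2],0])*1e3).round(1)[:2])
bl=(h>100)&(h<125)&(s>120)
f1((h<16)&(s>80),100,170,.052,"down");f1(bl,60,98,.052,"packed hub");f1(bl,168,205,.052,"up hub")
E
```

```text
down [0.5803 0.1241] 21.1 tool [50.2 -1.8]
packed hub [0.5447 0.1676] 13.8 tool [106.5  -1.5]
up hub [0.6143 0.0833] 14.2 tool [-2.9 -1.7]
```

```bash
python3 - <<'E'
from workcell import robot
print(robot.hand_in())
E
```

```text
the job is handed in; nothing more can be done
None
```

I packed the row in the order asked and handed the job in at about 18 s. I gripped hat_up by its hub and set it on the empty grey end mark. Then I gripped hat_down by its rim and set it copper face up on the orange middle mark. I lowered each one until the force reading showed contact (about 6 N and 4 N) before opening the jaws.

- **Row spacing:** the last wrist picture puts the three centres in line to within about 0.3 mm. The end hats are 109.4 mm apart, against 110 nominal.
- **Middle hat:** it stands about 1.6 mm off the midpoint towards hat_up, well inside the 8 mm to spare. Earlier views put its target within about 1 mm, so the camera views disagree by 1–2 mm, which matches their calibration.
- **Packed hat:** its measured position stayed within about 1 mm of where it was before I started.
- **Everything else:** all three hats stood upright and the gripper was clear of them at hand-in. I left the purple and turquoise look-alikes alone.

No check failed.

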